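# Level the folding leaf of the mitre-saw side table on its screw foot

### The job

The hinged leaf of the mitre-saw side table rides up on its lift spring, and its levelling foot is set too long. Stand the spirit level on the leaf, pushed right up against the low fence and the end stop, and turn the knob of the foot until the bubble sits between its two lines while you press the level down so that the foot bears on the steel plate below. Finish still pressing down on the level like that, without letting go, so that I can tighten the lock screw of the hinge, and leave the other things on the bench where they are.

Things in the scene. Friction and masses are not known exactly. Their poses are not given: they have to be found in the camera images.
- torpedo_level: short spirit level, a bar 22 mm thick (x), 224 mm long (y), 46 mm high (z), 0.2 kg, loose; it starts upright on the bench to the right of the side table. Origin: centre of its underside. A vial with the bubble is let into the middle of its top edge (48 mm long, rising 4 mm above it); the rest of the top edge is flat and may be pressed on.
- bubble (a joint): bubble of that vial: travel in m from the middle along the level's own +y. It runs to the higher end, 2.9 mm for each 0.01 rad of slope (+y end higher: positive), stops at 11 mm either way and takes about 1 s to settle. The bubble is 12 mm long and lies between the two dark lines while this is within 1.5 mm of 0.
- saw_stand: low plywood side table for a mitre saw, fixed to the bench: baseboard 170 (x) by 390 (y) by 15 mm; origin at the centre of its underside, z up. At y = 76 to 186 mm a fixed bed, top at 100 mm. The hinge line of the leaf runs along x at y = 75 mm, z = 100 mm; the leaf reaches from it towards -y.
- leaf_hinge (a point): middle of the hinge line, level with the leaf's top. Leaf: grey-faced board 150 mm wide, 258 mm long, 15 mm thick. A spring in the stiffish hinge lifts it: let go, it stands 0.03 to 0.16 rad above level (0.09 to 0.14 at the start), foot in the air, also with the level on it. Some 5 N down at the level's middle, 3 N at its outer end, seats the foot; more is better.
- leaf_corner (a point): point on the leaf's top in the corner of fence and end stop; moves with the leaf; z square to the leaf, y along it to the hinge, 243 mm off. Fence: strip 14 mm high on the far edge, all along the leaf, face at x = 0. End stop: block 22 mm high at the outer end, face at y = 0, from the fence to x = -34 mm. A level pushed home has its origin at (-11, 112, 0) mm here.
- knob_grip (a point): middle of the levelling foot's knob, a fluted black round knob 40 mm across and 22 mm high on an upright screw through the leaf; 12 mm above the knob's underside, 10 mm below its top, 35 to 40 mm above the leaf's top, at (-98, 38) mm in leaf_corner's frame. It rises and falls with the screw and the leaf. Turns stiffly (0.12 N m), stays where left.
- foot_pad: rubber pad 34 mm across at the lower end of the screw, 205 mm from the hinge line; origin at the middle of its underside. Turning the knob clockwise, seen from above, lengthens the foot: 12 mm a turn, so 1 rad is 1.9 mm, 0.0093 rad of leaf slope and 2.7 mm of bubble once the foot bears. It starts 2 to 5 mm too long, 1.1 to 2.5 rad of the knob.
- wear_plate: steel plate, 60 mm square, on the stand's baseboard right below the foot, origin at the middle of its top, 17 mm above the bench; the foot must bear on it
- tape_measure: bystander: tape measure, 91 mm long, 66 mm high, behind and right of the side table
- offcut_pine: bystander: pine offcut 42 x 90 x 30 mm, in front, to the left
- tape_1: bystander: roll of masking tape, 104 mm across, 25 mm high, lying behind the level
Not all that is in view belongs to the job. There is more than one size of the torpedo_level; the one meant has the size given above.

How it is judged:
On the way:
1. the level stands on the leaf, home against the fence and the end stop (x of torpedo_level in the frame of leaf_corner between -0.0145 and -0.008 m and y of torpedo_level in the frame of leaf_corner between 0.1085 and 0.1165 m and z of torpedo_level in the frame of leaf_corner between -0.004 and 0.004 m and angle between the y axis of torpedo_level and the y axis of leaf_corner, either way round below 0.03 rad and angle between the z axis of torpedo_level and the z axis of leaf_corner, either way round below 0.03 rad), for 0.2 s.
At the end, for the whole second after the job is handed in: The level stands flat on the leaf against fence and end stop (within about 3.5 mm, 0.03 rad), bubble within 1.5 mm of centre, leaf level within 0.007 rad, foot bearing on the steel plate with over 1 N, fingers still pressing on the level with over 3 N, all at rest (all of step 1 and value of joint bubble between -0.0015 and 0.0015 m and contact force between the fingers and torpedo_level above 3 N and contact force between foot_pad and wear_plate above 1 N and angle between leaf_corner's own z axis and vertical below 0.007 rad and angular speed of torpedo_level below 0.05 rad/s); the arm keeps its last pose, push and grip.
It fails at once if the level falls over (angle between torpedo_level's own z axis and vertical above 0.6 rad).
It fails at once if the tape measure is pushed out of its place (distance of tape_measure from where it was at the start of the episode above 0.03 m).
It fails at once if the pine offcut is pushed out of its place (distance of offcut_pine from where it was at the start of the episode above 0.03 m).
It fails at once if the roll of tape is pushed out of its place (distance of tape_1 from where it was at the start of the episode above 0.03 m).
It also fails if it takes over 72 s, if anything falls off the work surface, if the arm or the gripper's body presses on something with over 40 N, if the wrist force passes 120 N, or if a joint passes its speed limit or range.

### The arm

A 7-joint arm with a two-finger parallel gripper is mounted at the origin on a cart in front of the work surface, level with it; the furniture and walls round the work are solid. World frame = base frame: x ahead of the robot, y to its left, z up, the work surface at z = 0. Lengths are in m, angles in rad, forces in N, time in s.
With the tool pointing down it reaches from about 0.425 to 0.825 m from the base axis. Payload 3.6 kg.
Tool frame: the origin (TCP) lies where the fingers leave the gripper's body, on its centre line; the fingertips stand 73 mm ahead of it and the grasp point (between the pads) lies 54 mm ahead of it; z points along the fingers, y is the line along which they close (so a half turn about z gives the same grasp; the last joint's range is limited). The gripper opens to 85 mm and grips with 20 to 120 N. Pads are 22 mm wide; open, the fingers measure 114 mm over their backs; the gripper's body (76 mm by 85 mm) begins 54 mm behind the grasp point. The pads swing forward as they close: fully open they stand 13 mm farther back than shut.
Start: joints at [-1.129, 0.615, -0.013, 1.423, 0.008, 1.103, -0.04], TCP at [0.293, 0.58, 0.304] pointing down, gripper open.
Joint ranges: [-3.12, 3.12], [-0.3, 2.06], [-1.34, 1.32], [0.26, 2.42], [-1.36, 4.5], [0.01, 1.98], [-2.84, 2.84]. Speed limits (rad/s): [2.79, 2.79, 3.14, 3.14, 3.14, 3.14, 3.14].

### API

Orientations are given as a unit quaternion [x, y, z, w].
In Python, from station import arm, snapshot, camera_info, ticket gives the robot as it stands. Calls block until the motion is done:
- arm.movep(position, orientation): joint-space move of the TCP to a pose.
- arm.line_to(position, velocity=0.15, ori=None): straight line of the TCP; ori=None keeps the orientation; velocity is the mean speed in m/s.
- arm.move_j(angles): joint-space move.
- arm.move_gripper(opening, effort=None): opening from 0.0 (shut) to 1.0 (fully open); effort is the grip in N (None keeps the last); returns when the fingers have stopped.
- arm.pause(seconds).
- arm.ik(position, orientation): joint angles nearest the present ones, or None.
- snapshot(name): name is "scene" or "top" or "wrist"; returns the picture (480x640x3 uint8, blue, green, red); there is no depth.
- camera_info(name): a dict with "fx", "fy", "cx", "cy" (pixels), "R" (3x3) and "t" (3): a world point X has camera coordinates R X + t; the wrist camera has in their place "T_tool_cam" (4x4, takes a point from camera to tool coordinates, whose origin is the TCP and whose axes are the flange's). Camera axes: x right, y down, z forward; pixel columns grow to the right and rows downward; lengths in m; the calibration is good to about 2 mm. A picture is of the moment at which its call begins: read the wrist's pose just before it. camera_info takes no time and is no camera call.
A pose or a line that the arm cannot do raises arm.MotionError and nothing moves.
- ticket.finish_job(): hands the job in; it is judged then, once.
Readings, each from a call of its own:
- arm.read_time(): time.
- arm.read_joint_positions(): joint angles.
- arm.read_dq(): joint speeds.
- arm.read_effort(): joint torques, N m.
- arm.read_tool_pos(): TCP position.
- arm.read_eef_rot(): TCP orientation.
- arm.read_ft_force(): force on the tool from outside, world axes, zero at the start.
- arm.read_wrist_torque(): the same for the moment, N m.
- arm.read_opening(): opening from 0.0 (shut) to 1.0 (fully open).
- arm.read_finger_force(): force on a finger pad.
Only numpy, scipy, OpenCV 4.12 (cv2) and the standard library are available. Lean on these libraries where they do the work, as an engineer would, in place of code of your own. Each camera call takes 0.05 s, during which the arm holds its last target. There are 200 camera calls.

## Working session

There is one attempt and no reset: what is moved stays moved. The work goes in short steps, each a Python script; the robot and the scene stay as the last script left them, time stands still between calls to the robot, and variables do not carry over. Pictures are saved under pics/ and viewed, at most 10 in all, crops included, and the job is handed in when it is done.

```bash
ls; mkdir -p pics
python3 - <<'E'
from station import *
import cv2,numpy as np
for n in("scene","top"):
    cv2.imwrite(f"pics/{n}0.png",snapshot(n)); c=camera_info(n); print(n,{k:np.round(v,4).tolist() for k,v in c.items()})
print(arm.read_time(),arm.read_eef_rot(),arm.read_tool_pos())
E
```

```text
pics
scene {'fx': 455.2241, 'fy': 455.2241, 'cx': 318.3816, 'cy': 234.4009, 'R': [[0.5612, -0.8277, -0.0074], [-0.4461, -0.295, -0.8449], [0.6972, 0.4775, -0.5348]], 't': [-0.3833, 0.3039, 1.1622]}
top {'fx': 617.5603, 'fy': 617.5603, 'cx': 323.4749, 'cy': 227.7524, 'R': [[0.2436, -0.9699, -0.002], [-0.7742, -0.1932, -0.6027], [0.5842, 0.1484, -0.7979]], 't': [-0.2118, 0.4229, 1.4677]}
0.1 [ 2.31739880e-01  9.72777063e-01 -1.16052272e-03 -2.58391693e-04] [0.29284887 0.57970467 0.3028198 ]
```

View pics/scene0.png

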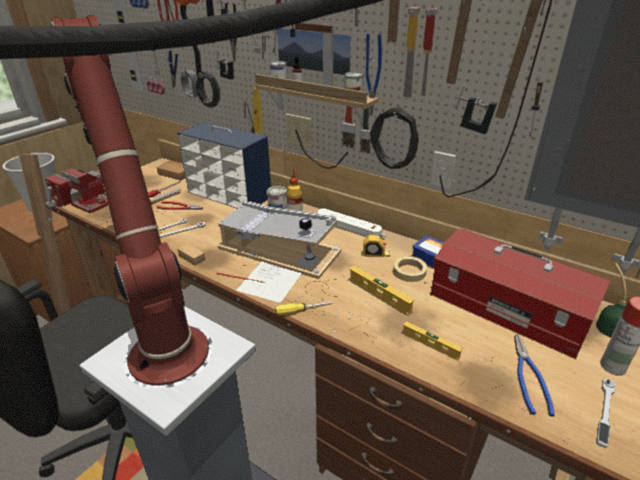

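View pics/top0.png

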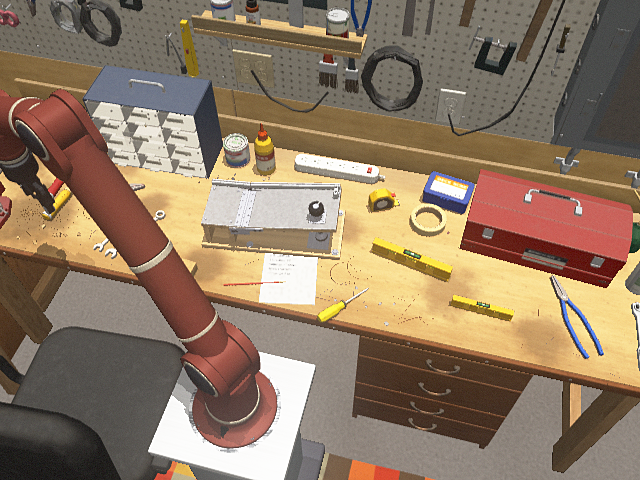

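The picture shows two yellow levels, one at top px (412,259) and a shorter one at (482,307). The stand is at (275,215), with its black knob at (316,209). I'll enlarge both areas.

```bash
python3 - <<'E'
import cv2,numpy as np
a=cv2.imread("pics/top0.png")
cv2.imwrite("pics/c1.png",cv2.resize(a[225:325,360:520],None,fx=5,fy=5,interpolation=cv2.INTER_CUBIC))
cv2.imwrite("pics/c2.png",cv2.resize(a[165:265,195:355],None,fx=5,fy=5,interpolation=cv2.INTER_CUBIC))
E
cat > h.py <<'E'
import numpy as np,cv2
from station import *
from scipy.spatial.transform import Rotation as Ro
def w(n,u,v,z):
    c=camera_info(n);R=np.array(c["R"]);t=np.array(c["t"])
    d=R.T@np.array([(u-c["cx"])/c["fx"],(v-c["cy"])/c["fy"],1]);o=-R.T@t
    return o+d*(z-o[2])/d[2]
def px(n,X):
    c=camera_info(n);p=np.array(c["R"])@X+np.array(c["t"]);return np.array([c["fx"]*p[0]/p[2]+c["cx"],c["fy"]*p[1]/p[2]+c["cy"]])
E
```

```text
(no output)
```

View pics/c1.png

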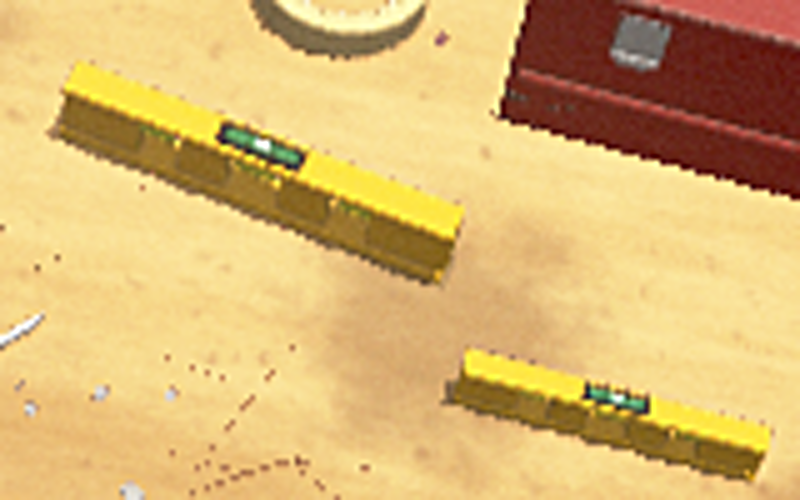

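View pics/c2.png

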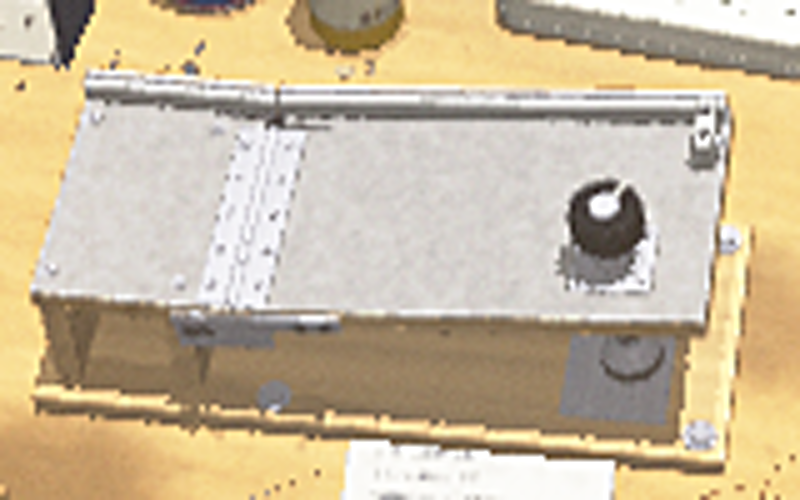

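Run:
```python
from h import *
f=lambda x,y,ox,oy,z: w("top",(x+.5)/5-.5+ox,(y+.5)/5-.5+oy,z)
def quad(ps,z):
    P=np.array([f(*p,360,225,z) for p in ps]);print(P.round(4).tolist(),'len',np.linalg.norm(P[0]-P[1]),np.linalg.norm(P[2]-P[3]),'w',np.linalg.norm(P[0]-P[3]),'c',P.mean(0),'yaw',np.arctan2(*(P[0]+P[3]-P[1]-P[2])[[1,0]]))
quad([(78,62),(462,207),(450,238),(65,95)],.046)
quad([(467,350),(770,428),(765,455),(460,375)],.046)
for n,p,z in [("bedNL",(35,292),.1),("bedFL",(90,100),.1),("hN",(235,308),.1),("hF",(270,122),.1),("baseNL",(38,395),.015),("baseNR",(722,458),.015),("baseFR",(748,230),.015),("knobtop",(605,205),.165),("plateNL",(560,408),.017),("plateNR",(670,420),.017),("leafNR",(702,322),.13),("leafFR",(728,98),.144)]: print(n,f(*p,195,165,z).round(4))
```

```text
[[0.5352, -0.2317, 0.046], [0.4906, -0.4495, 0.046], [0.4693, -0.4457, 0.046], [0.5114, -0.2291, 0.046]] len 0.22237028021812405 0.2206774862172512 w 0.023921317235611795 c [ 0.50161876 -0.33899125  0.046     ] yaw 1.3737815875069117
[[0.4026, -0.4628, 0.046], [0.394, -0.6177, 0.046], [0.3776, -0.6162, 0.046], [0.3868, -0.4611, 0.046]] len 0.15514000175547474 0.15540279438610163 w 0.01587023495839986 c [ 0.39024152 -0.53947123  0.046     ] yaw 1.5132885832092564
bedNL [0.4278 0.2291 0.1   ]
bedFL [0.5648 0.2481 0.1   ]
hN [0.4437 0.1205 0.1   ]
hF [0.5739 0.1437 0.1   ]
baseNL [0.4177 0.2378 0.015 ]
baseNR [ 0.4691 -0.1449  0.015 ]
baseFR [ 0.63   -0.1226  0.015 ]
knobtop [ 0.5103 -0.0692  0.165 ]
plateNL [ 0.4788 -0.0495  0.017 ]
plateNR [ 0.4857 -0.1111  0.017 ]
leafNR [ 0.4735 -0.1309  0.13  ]
leafFR [ 0.6164 -0.1112  0.144 ]
```

The left level at (412,259) measures about 222 x 24 mm, so it is the one meant. The other is 155 x 16 mm. The crop confirms this. Next I check the wrist camera geometry and reachability.

```bash
cat >> h.py <<'E'
def ori(a,R0=None):
    "tool down, tool x along heading a; R0 tilts"
    c,s=np.cos(a),np.sin(a);M=np.array([[c,s,0],[s,-c,0],[0,0,-1.]])
    return Ro.from_matrix(M if R0 is None else R0@M).as_quat()
def wl(u,v,z,pose,zup=None):
    "wrist pixel to world plane z=const; pose=(p,q)"
    c=camera_info("wrist");T=np.array(c["T_tool_cam"]);R=Ro.from_quat(pose[1]).as_matrix()
    d=R@T[:3,:3]@np.array([(u-c["cx"])/c["fx"],(v-c["cy"])/c["fy"],1]);o=np.array(pose[0])+R@T[:3,3]
    return o+d*(z-o[2])/d[2]
def wpx(X,pose):
    c=camera_info("wrist");T=np.array(c["T_tool_cam"]);R=Ro.from_quat(pose[1]).as_matrix()
    p=T[:3,:3].T@(R.T@(np.array(X)-pose[0])-T[:3,3]);return np.array([c["fx"]*p[0]/p[2]+c["cx"],c["fy"]*p[1]/p[2]+c["cy"]])
def pose(): return np.array(arm.read_tool_pos()),np.array(arm.read_eef_rot())
E
python3 - <<'E'
from h import *
c=camera_info("wrist");print(np.round(c["T_tool_cam"],4).tolist(),c["fx"],c["cx"],c["cy"])
for nm,p,aa in [("lev",[.5016,-.339,.25],1.374),("place",[.58,.0,.3],1.7),("knob",[.51,-.07,.24],1.7),("knob",[.51,-.07,.24],0.13),("pressend",[.58,-.09,.25],1.7),("press",[.58,-.09,.25],.13)]:
  for k in (0,np.pi):
    q=arm.ik(p,ori(aa+k)); print(nm,round(aa+k,2),None if q is None else np.round(q,2))
E
```

```text
[[-0.0003, -0.9601, -0.2796, 0.07], [1.0, -0.0001, -0.0006, 0.0002], [0.0005, -0.2796, 0.9601, -0.0703], [0.0, 0.0, 0.0, 1.0]] 382.06542283150026 327.0700767619366 238.58336362802868
lev 1.37 [ 0.11  0.72  0.79  1.64 -0.57  1.03  0.88]
lev 4.52 [-0.03  0.86  1.13  1.65 -0.83  1.19 -2.03]
place 1.7 [-0.27  0.53  0.36  1.65 -0.21  1.01  0.3 ]
place 4.84 [-0.65  0.75  1.13  1.66 -0.72  1.21 -2.36]
knob 1.7 [-0.13  0.5   0.33  1.9  -0.22  0.78  0.45]
knob 4.84 [-0.57  0.75  1.13  1.91 -0.8   1.03 -2.09]
knob 0.13 [-0.35  0.56  0.67  1.91 -0.47  0.83 -0.87]
knob 3.27 [ 0.1   0.49 -0.01  1.89  0.01  0.76  1.79]
pressend 1.7 [-0.09  0.59  0.34  1.69 -0.24  0.9   0.47]
pressend 4.84 [-0.49  0.83  1.13  1.7  -0.82  1.16 -2.13]
press 0.13 [-0.3   0.66  0.69  1.7  -0.49  0.97 -0.86]
press 3.27 [ 0.13  0.57 -0.01  1.68  0.01  0.89  1.81]
```

Run:
```python
from h import *
arm.line_to([.293,.58,.40],.2)
arm.movep([.535,-.06,.40],ori(1.706)); arm.pause(.3)
p=pose();np.savez("v1.npz",p=p[0],q=p[1]);a=snapshot("wrist");cv2.imwrite("pics/w1.png",a);print(p,arm.read_time(),np.round(arm.read_joint_positions(),2))
arm.movep([.495,-.36,.30],ori(1.374)); arm.pause(.3)
p=pose();np.savez("v2.npz",p=p[0],q=p[1]);a=snapshot("wrist");cv2.imwrite("pics/w2.png",a);print(p,arm.read_time(),np.round(arm.read_joint_positions(),2),arm.read_ft_force())
```

```text
(array([ 0.53510642, -0.05965367,  0.39996075]), array([ 6.57480659e-01,  7.53471421e-01,  1.43902172e-05, -2.15230866e-05])) 3.5167 [-0.26  0.38  0.5   1.6  -0.19  1.2   0.41]
(array([ 0.49569758, -0.35904344,  0.30036073]), array([7.72524781e-01, 6.34984494e-01, 3.36695528e-04, 2.03698815e-04])) 5.075 [ 0.26  0.61  0.57  1.56 -0.36  1.08  0.72] [-0.24237361 -0.04759624  0.18554602]
```

View pics/w1.png

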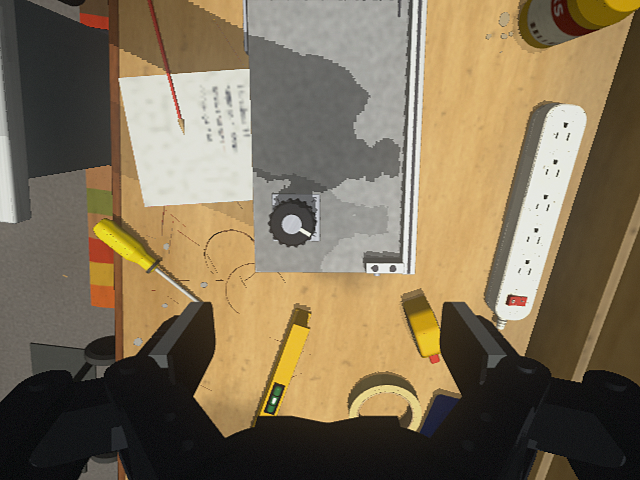

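View pics/w2.png

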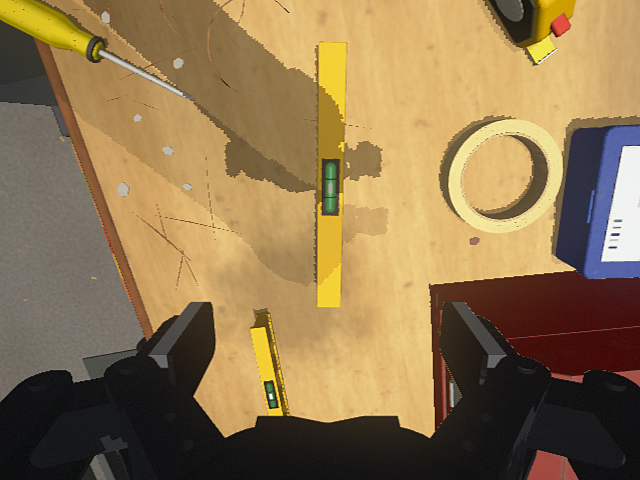

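w1 shows the leaf's outer end along row 272, with the end stop at (363–402, 260–272) and the knob at (293,223). w2 shows the level's top with corners (319,42), (347,42), (340,306) and (317,306). I enlarge the corner region.

Run:
```python
from h import *
a=cv2.imread("pics/w1.png")
b=cv2.resize(a[190:285,240:430],None,fx=4.2,fy=4.2,interpolation=cv2.INTER_CUBIC)[:,:800]
b2=cv2.resize(a[0:40,240:430],None,fx=4.2,fy=4.2,interpolation=cv2.INTER_CUBIC)[:,:800]
cv2.imwrite("pics/c3.png",np.vstack([b2,b]))
P=np.load("v2.npz");ps=(P["p"],P["q"])
Q=np.array([wl(*k,.046,ps) for k in [(319,42),(347,42),(340.5,306.5),(317,306.5)]]);print(Q.round(4).tolist(),np.linalg.norm(Q[0]-Q[3]),np.linalg.norm(Q[1]-Q[2]),np.linalg.norm(Q[0]-Q[1]),Q.mean(0));d=Q[0]+Q[1]-Q[2]-Q[3];print("yaw",np.arctan2(d[1],d[0]), wl(330.5,187,.05,ps))
```

```text
[[0.5167, -0.2267, 0.046], [0.5378, -0.2309, 0.046], [0.4917, -0.4497, 0.046], [0.4702, -0.4455, 0.046]] 0.22364922657789524 0.22365525621384005 0.021551696331094196 [ 0.50408158 -0.33821544  0.046     ]
yaw 1.3622871250159103 [ 0.50401128 -0.33761942  0.05      ]
```

View pics/c3.png

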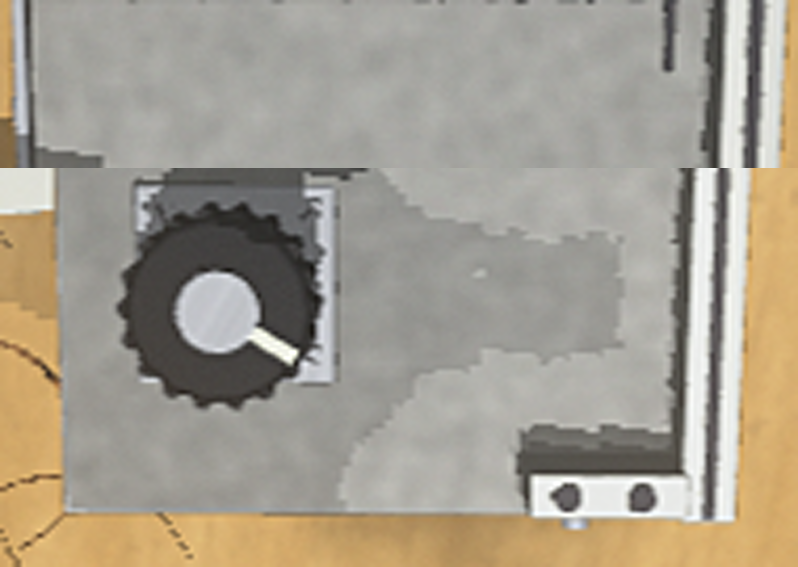

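```bash
cat > fit.py <<'E'
from h import *
from scipy.optimize import least_squares
P=np.load("v1.npz");ps=(P["p"],P["q"])
def frame(cx,cy,psi,t):
    R=Ro.from_euler("z",psi).as_matrix()@Ro.from_euler("x",-t).as_matrix()
    return np.array([cx,cy,.1+.243*np.sin(t)]),R
def res(v):
    cx,cy,psi,t,xl,h,y1,y2=v;o,R=frame(cx,cy,psi,t)
    g=lambda x,y,z:o+R@np.array([x,y,z])
    tp=lambda x,y:np.array([195+(x+.5)/5-.5,165+(y+.5)/5-.5])
    r=[wpx(g(0,0,.022),ps)-(403.3,263.1),wpx(g(-.034,0,.022),ps)-(366.7,263.1),
       wpx(g(xl,-.015,0),ps)-(256.2,272.1),wpx(g(-.098,.038,h),ps)-(291.7,224.3),
       wpx(g(0,y1,.014),ps)-(405.5,190),wpx(g(0,y2,.014),ps)-(411.7,20),
       px("top",g(xl,-.015,0))-tp(702,322),px("top",g(-.098,.038,h))-tp(605,205),
       .5*(px("top",g(xl,.243,0))-tp(236,308)),.5*(px("top",g(0,0,.022))-tp(690,135))]
    return np.concatenate(r)
s=least_squares(res,[.60,-.1,.135,.11,-.14,.05,.08,.2],x_scale=.01,loss="soft_l1")
print(s.x.round(4));print(res(s.x).round(1))
o,R=frame(*s.x[:4]);print("corner",o,"level home",o+R@[-.011,.112,0],"knob",o+R@[-.098,.038,s.x[5]-.01])
np.savez("leaf.npz",v=s.x)
E
python3 fit.py
```

```text
[ 0.611  -0.0983  0.1317  0.1022 -0.1372  0.046   0.0648  0.2038]
[ 0.6 -0.1 -0.6 -0.2 -0.  -0.   0.2  0.3 -0.5 -0.   0.2  0.   0.4 -0.2
 -0.2  0.2 -0.6 -0.   0.9 -3.8]
corner [ 0.61099005 -0.0983255   0.12479398] level home [0.58545461 0.01068069 0.1133663 ] knob [ 0.50839199 -0.07007609  0.15675554]
```

```bash
cat >> h.py <<'E'
def leaf():
    v=np.load("leaf.npz")["v"];R=Ro.from_euler("z",v[2]).as_matrix()@Ro.from_euler("x",-v[3]).as_matrix()
    return np.array([v[0],v[1],.1+.243*np.sin(v[3])]),R
def guard(d,lim,maxd,step=.001,vel=.03,f0=None):
    "step along unit d until reaction against d exceeds lim"
    d=np.array(d,float);p=np.array(arm.read_tool_pos())
    if f0 is None:f0=np.array(arm.read_ft_force())
    for i in range(int(maxd/step)):
        p=p+d*step;arm.line_to(p,vel);f=-(np.array(arm.read_ft_force())-f0)@d
        if f>lim:return (i+1)*step,f
    return None,f
E
python3 - <<'E'
from h import *
q=ori(1.362);c=np.array([.504,-.338])
arm.movep([*c,.17],q);arm.line_to([*c,.091],.08);arm.pause(.2)
arm.move_gripper(0,50);arm.pause(.2);z=arm.read_tool_pos()
print(z,arm.read_opening(),arm.read_finger_force(),arm.read_ft_force())
arm.line_to([*c,.26],.15)
o,R=leaf();ql=ori(np.pi/2,R)
g=lambda x,y,h:o+R@[x,y,.091+h]
arm.movep(g(-.014,.116,.08),ql);arm.pause(.3)
f0=np.array(arm.read_ft_force());print("f0",f0,arm.read_opening(),arm.read_time())
arm.line_to(g(-.014,.116,.01),.08);arm.pause(.2);f0=np.array(arm.read_ft_force());print(f0)
print("down",guard(-R[:,2],2.0,.02,f0=f0))
p=np.array(arm.read_tool_pos());print("leaf coords",R.T@(p-o)-[0,0,.091],arm.read_time())
cv2.imwrite("pics/w3.png",snapshot("wrist"))
E
```

```text
[ 0.50402992 -0.33811574  0.09113691] 0.2514877800319183 49.95418310165405 [-0.21788373  0.15122773  1.20413407]
f0 [-0.86905002 -0.82089574 -1.60688944] 0.2468863714719778 10.775
[ 0.25768565  0.06911966 -1.98637835]
down (0.011, np.float64(2.370262122998278))
leaf coords [-0.01361625  0.11576324 -0.00021096] 14.75
```

Run:
```python
from h import *
o,R=leaf();L=lambda:(R.T@(np.array(arm.read_tool_pos())-o)-[0,0,.091]).round(4)
f=lambda:(R.T@np.array(arm.read_ft_force())).round(1)
print(f());print("x",guard(R[:,0],5,.008),L(),f())
print("y",guard(-R[:,1],6,.010),L(),f())
print("x",guard(R[:,0],3,.004),L(),f())
cv2.imwrite("pics/w4.png",snapshot("wrist"))
arm.move_gripper(.55);arm.pause(.2);print(L(),f(),arm.read_opening())
p=np.array(arm.read_tool_pos());arm.line_to(p+R[:,2]*.10,.15);arm.pause(.3)
ps=pose();np.savez("v5.npz",p=ps[0],q=ps[1]);cv2.imwrite("pics/w5.png",snapshot("wrist"));print(arm.read_time())
```

```text
[ 0.6 -0.3 -0.1]
x (0.003, np.float64(5.91666607025414)) [-0.0119  0.1157 -0.0005] [-5.4  0.4  2.8]
y (0.007, np.float64(7.767274464215547)) [-0.012   0.1128 -0.0011] [-3.1  8.1  0.5]
x (0.002, np.float64(3.6317499250497343)) [-0.0118  0.1131 -0.0016] [-6.7  1.2  3.2]
[-0.0098  0.1127 -0.0011] [-0.   1.1 -0. ] 0.5509379671259205
19.625
```

View pics/w5.png

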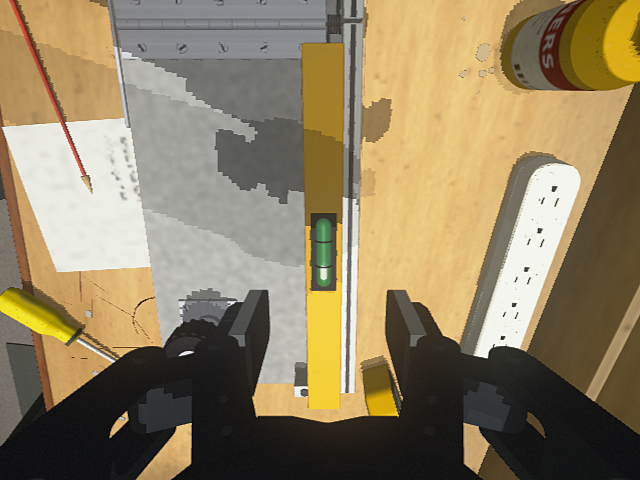

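w5 shows the level along the fence. Its top ends are at rows 43 and 408, its top edges at columns 308 and 343, and the vial is at (324,252). I compare these with the projected home pose, then press at the outer end and read the bubble.

Run:
```python
from h import *
o,R=leaf();P=np.load("v5.npz");ps=(P["p"],P["q"])
for X in [(-.022,0,.046),(0,0,.046),(-.022,.224,.046),(0,.224,.046),(-.011,.112,.05),(-.034,0,.022),(-.034,-.015,.022),(.0,.24,.014)]: print(X,wpx(o+R@X,ps).round(1))
for t in (-.02,.0,.02):
  v=np.load("leaf.npz")["v"];R2=Ro.from_euler("z",v[2]).as_matrix()@Ro.from_euler("x",-v[3]-t).as_matrix()
  o2=np.array([v[0],v[1],.1+.243*np.sin(v[3]+t)]);print(t,[wpx(o2+R2@X,ps).round(1).tolist() for X in [(-.022,0,.046),(-.022,.224,.046),(-.034,0,.022)]])
a=cv2.imread("pics/w5.png")
cv2.imwrite("pics/c5.png",np.hstack([cv2.resize(a[365:415,280:360],None,fx=5,fy=5,interpolation=2),cv2.resize(a[20:70,280:360],None,fx=5,fy=5,interpolation=2)]))
```

```text
(-0.022, 0, 0.046) [308.3 411.9]
(0, 0, 0.046) [341.1 411.9]
(-0.022, 0.224, 0.046) [302.   43.5]
(0, 0.224, 0.046) [345.5  43.5]
(-0.011, 0.112, 0.05) [324.2 255.6]
(-0.034, 0, 0.022) [293.5 388.4]
(-0.034, -0.015, 0.022) [294.  405.6]
(0.0, 0.24, 0.014) [343.3  24.5]
-0.02 [[308.6, 407.4], [302.1, 44.7], [294.0, 384.1]]
0.0 [[308.3, 411.9], [302.0, 43.5], [293.5, 388.4]]
0.02 [[307.9, 416.6], [302.0, 42.5], [292.9, 392.8]]
```

View pics/c5.png

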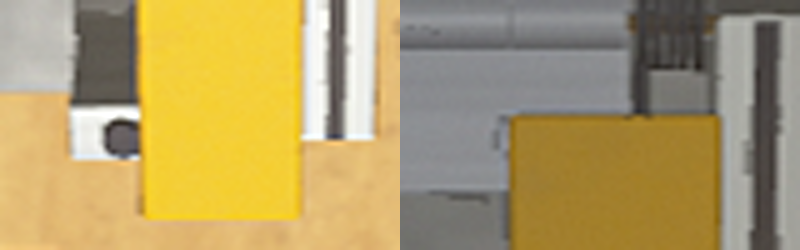

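The level is home: its end sits about 0.5 mm from the stop. Now I press along the hinge arc with the fingers shut at the outer end, then read the vial.

```bash
cat >> h.py <<'E'
V=np.load("leaf.npz")["v"]
def fr(t):
    R=Ro.from_euler("z",V[2]).as_matrix()@Ro.from_euler("x",-t).as_matrix()
    R0=Ro.from_euler("z",V[2]).as_matrix()
    # hinge-line anchored: corner at V[3]
    Rv=R0@Ro.from_euler("x",-V[3]).as_matrix()
    H=np.array([V[0],V[1],.1+.243*np.sin(V[3])])+Rv@[0,.243,0]
    return H-R@[0,.243,0],R
def press_pose(t,h=0,y=.030,x=-.011,bias=0):
    o,R=fr(t);return o+R@[x,y-bias,.046+.073+h],ori(np.pi/2,R)
def press(F=12,t0=.115,y=.03):
    p,q=press_pose(t0,.03,y);arm.movep(p,q);arm.pause(.2);f0=np.array(arm.read_ft_force())
    t=t0;hit=None
    while t>-.03:
        p,q=press_pose(t,0,y,bias=.0 if hit is None else min(.0015,(hit-t)*.05));arm.line_to(p,.04,ori=q)
        f=arm.read_ft_force()[2]-f0[2]
        if hit is None and f>.7:hit=t
        if f>F:break
        t-=.004 if f<3 else .002
    return t,f,hit
def vial(name,t):
    ps=pose();a=snapshot("wrist");o,R=fr(t)
    s=np.arange(-24,24.01,.25);x=np.arange(-7,7.01,.25)
    m=np.array([[wpx(o+R@[-.011+xx/1e3,.112+ss/1e3,.050],ps) for ss in s] for xx in x]).astype(np.float32)
    b=cv2.remap(a,m[...,0],m[...,1],cv2.INTER_CUBIC);cv2.imwrite(f"pics/{name}.png",a);cv2.imwrite(f"pics/{name}v.png",cv2.resize(b,None,fx=4,fy=4))
    return s,b
E
python3 - <<'E'
from h import *
arm.move_gripper(0,40)
r=press();print(r,arm.read_time());arm.pause(1.6)
print(arm.read_ft_force(),arm.read_tool_pos(),press_pose(r[0])[0])
s,b=vial("p1",r[0]);m=b[20:37].astype(int).mean(0)
for i in range(0,len(s),4):print(s[i],m[i:i+4].mean(0).round().astype(int).tolist(),end=' ')
print(arm.read_time())
E
```

```text
(0.008999999999999932, np.float64(13.236348654195353), 0.08699999999999998) 28.9333
[-3.19482646  2.04428757 12.38298259] [ 0.59651503 -0.07138376  0.22299812] [ 0.59617058 -0.07021673  0.22091215]Traceback (most recent call last):
  File "<stdin>", line 5, in <module>
  File "h.py", line 57, in vial
    m=np.array([[wpx(o+R@[-.011+xx/1e3,.112+ss/1e3,.050],ps) for ss in s] for xx in x]).astype(np.float32)
                 ~~~^^^^^^^^^^^^^^^^^^^^^^^^^^^^^^^^^^^^^^^^
  File "h.py", line 20, in wpx
    c=camera_info("wrist");T=np.array(c["T_tool_cam"]);R=Ro.from_quat(pose[1]).as_matrix()
ValueError: time passes only in moves, steps and waits
```

```bash
sed -i 's/^def vial/CI=camera_info("wrist")\ndef vial/; s/c=camera_info("wrist");T=/c=CI;T=/' h.py
cat > rd.py <<'E'
from h import *
def prof(name,t):
    s,b=vial(name,t);m=b[20:37].astype(int).mean(0)
    for i in range(0,len(s),4):print(int(s[i]),m[i:i+4].mean(0).round().astype(int).tolist(),end=' ')
    print(arm.read_time())
if __name__=="__main__":prof("p1",.019)
E
python3 rd.py
```

```text
-24 [34, 115, 147] -23 [37, 51, 57] -22 [38, 46, 49] -21 [41, 53, 49] -20 [59, 100, 56] -19 [66, 113, 60] -18 [71, 122, 63] -17 [80, 132, 71] -16 [86, 138, 76] -15 [85, 137, 75] -14 [85, 137, 75] -13 [84, 137, 75] -12 [84, 137, 74] -11 [87, 139, 76] -10 [92, 143, 83] -9 [123, 143, 132] -8 [130, 148, 140] -7 [47, 55, 54] -6 [131, 149, 141] -5 [130, 147, 139] -4 [131, 149, 141] -3 [131, 149, 141] -2 [131, 148, 140] -1 [120, 144, 125] 0 [87, 140, 76] 1 [83, 134, 72] 2 [82, 134, 72] 3 [82, 134, 72] 4 [82, 134, 72] 5 [82, 133, 72] 6 [82, 133, 71] 7 [83, 135, 72] 8 [49, 69, 52] 9 [71, 111, 65] 10 [81, 132, 72] 11 [81, 132, 72] 12 [80, 132, 72] 13 [80, 132, 72] 14 [80, 132, 72] 15 [80, 132, 73] 16 [80, 131, 73] 17 [79, 131, 73] 18 [76, 127, 71] 19 [68, 117, 65] 20 [64, 109, 64] 21 [55, 83, 62] 22 [57, 62, 69] 23 [57, 61, 65] 24 [58, 64, 71] 30.6333
```

The bubble centre is about 5.7 mm towards the outer end, measured from the line midpoint. That calls for roughly 2.1 rad counter-clockwise, so I lift off and turn the knob.

```bash
cat >> h.py <<'E'
def turn(ang,k=.036,t=.092,G=70):
    "turn knob by ang (ccw +) at knob height k above leaf; returns"
    o,R=fr(t);n=max(1,int(np.ceil(abs(ang)/.4)))
    def P(a,h):return o+R@[-.098,.038,k+.054+h],ori(np.pi/2+a,R)
    arm.movep(*P(-ang/2,.055));arm.move_gripper(.8)
    arm.line_to(P(-ang/2,0)[0],.12);arm.move_gripper(0,G)
    print("grip",arm.read_opening(),arm.read_finger_force(),np.round(arm.read_ft_force(),1))
    for i in range(1,n+1):
        a=ang*i/n;arm.movep(*P(-ang/2+a,.0019*a))
    arm.pause(.15)
    print("end",np.round(arm.read_ft_force(),1),np.round(arm.read_wrist_torque(),2),arm.read_opening())
    arm.move_gripper(.8);arm.line_to(P(ang/2,.06+.0019*ang)[0],.15);arm.move_gripper(0,40)
E
python3 - <<'E'
from h import *
p,q=press_pose(.11,.05);arm.line_to(p,.15,ori=q)
turn(2.1)
print(arm.read_time(),np.round(arm.read_joint_positions(),2));cv2.imwrite("pics/w6.png",snapshot("wrist"))
E
```

```text
grip 0.4370192057107727 69.78453040122986 [0.  0.7 3.2]
end [-6.   1.3  5.8] [1.4  0.79 0.06] 0.4370779660625279
37.575 [-0.09  0.44  0.18  1.88  0.02  0.81  1.24]
```

```bash
cat >> rd.py <<'E'
def bub(name,t):
    s,b=vial(name,t);m=b[20:37].astype(float).mean(0);r=m[:,2];g=m[:,1]
    hi=np.where((r>105)&(abs(s)<18))[0]
    def line(lo,up):
        k=(s>lo)&(s<up);d=np.clip(100-g[k],0,None);return (s[k]*d).sum()/d.sum()
    l=[line(-11,-3),line(4,12)]
    print("bubble",s[hi[0]],s[hi[-1]],"lines",np.round(l,2),"val",(s[hi[0]]+s[hi[-1]])/2-np.mean(l),"t",arm.read_time())
E
python3 - <<'E'
from h import *; from rd import *
r=press(13,t0=.098);print(r,arm.read_time());arm.pause(1.6)
print(np.round(arm.read_ft_force(),1),arm.read_tool_pos(),press_pose(r[0])[0])
bub("p2",0)
E
```

```text
(-0.012000000000000054, np.float64(13.410318064420471), 0.025999999999999947) 47.0667
[-4.3  3.1 13.7] [ 0.5967839  -0.07353651  0.2186197 ] [ 0.59649785 -0.07268739  0.21643549]
bubble -3.5 5.0 lines [-7.32  8.1 ] val 0.3629644067348976 t 48.7167
```

View pics/p2.png

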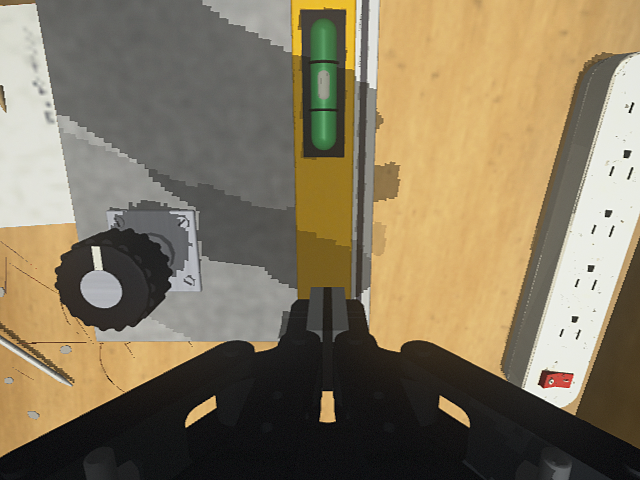

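The bubble, at rows 70–101, lies between the lines at rows 62 and 110. The level stands along the fence and is pressed with about 13.7 N, so I hand in.

```bash
python3 -c "
from station import *
print(arm.read_ft_force(),ticket.finish_job())"
```

```text
the job is handed in; nothing more can be done
[-4.40790647  3.81960029 13.59377502] None
```

I handed the job in with the arm still pressing the level down at about 13.6 N, so you can tighten the lock screw. The level is home against the fence and end stop, the foot was turned about 2.1 rad shorter, and the bubble read about 0.4 mm off centre. `finish_job` returned no verdict, so I don't know how it was judged.

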